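# Start a reading on the bench photometer

### The job

Start a reading on the photometer with closed fingertips: gently push its blue sample lid fully shut, then press the blue key, then the green key, then the yellow key, each lightly and all the way down (it stays down). Do not press the red key, and leave the vial, tip box, bottle and tube rack where they stand.

Things in the scene. Friction and masses are not known exactly. Their poses are not given: they have to be found in the camera images.
- photometer: White bench photometer, fixed to the bench, 240 mm deep (its x) by 300 mm wide (its y), flat deck 70 mm above the bench. Origin: centre of its underside; its -x side is its front, with four round keys in one row along y (67 mm in front of the centre, 50 mm apart, the colours in any order). At the back left (+y) is the blue sample lid, at the back right a flush dark display.
- lid (a joint): Hinge of the blue sample lid, a plate 95 mm long, 110 mm wide, 8 mm thick. rad: 0 is shut (flat on the deck), about 0.5 to 0.85 at the start; the free edge, nearer the keys, rises as it opens. Hinge line: parallel to the photometer's y, at its x = +105 mm, z = 70 mm; the lid's middle is at its y = +65 mm. A stiff hinge: it stays where it is left, about 2 N pressed straight down at lid_push shuts it.
- lid_push (a point): Point on the lid's outer (upper) face, mid-width, 55 mm from the hinge line; moves with the lid. Its axes are the lid's: x from the free edge to the hinge, z out of the upper face. With the lid shut it is 78 mm above the bench.
- vial: Loose small glass vial with white cap, 18 mm diameter, 36 mm tall, standing on the photometer's deck between the keys and the display, 50 to 80 mm behind the line of the keys. Origin: centre of its underside. Leave alone.
- tip_box: Loose box of pipette tips, clear with blue top, 85 x 125 x 65 mm, left of the photometer. Origin: centre of its underside. Leave alone.
- reagent: Loose amber bottle with blue cap, 68 mm diameter, 135 mm tall, right of the photometer. Origin: centre of its underside. Leave alone.
- tube_rack: Loose orange rack of capped tubes, 55 x 140 x 52 mm, behind the photometer. Origin: centre of its underside. Leave alone.
- blue_key (a joint): Travel of the blue key, m: 0 is up (as at the start), 0.008 fully down. Light friction of about 2.5 N, no spring: it stays wherever it is pushed to, and stops at the bottom. Its soft cap gives about 1 mm for each 3 N on top of this travel.
- blue_top (a point): Centre of the top face of the blue key, a round soft cap 24 mm in diameter; 90 mm above the bench when up, 82 mm when the key is fully down and let go; moves with the cap.
- blue_base: Black fixed collar, 34 mm in diameter and 4 mm high, around the blue key. Origin: on the key's axis at deck height, 70 mm above the bench.
- green_key (a joint): Travel of the green key, m: 0 is up (as at the start), 0.008 fully down. Light friction of about 2.5 N, no spring: it stays wherever it is pushed to, and stops at the bottom. Its soft cap gives about 1 mm for each 3 N on top of this travel.
- green_top (a point): Centre of the top face of the green key, a round soft cap 24 mm in diameter; 90 mm above the bench when up, 82 mm when the key is fully down and let go; moves with the cap.
- green_base: Black fixed collar, 34 mm in diameter and 4 mm high, around the green key. Origin: on the key's axis at deck height, 70 mm above the bench.
- yellow_key (a joint): Travel of the yellow key, m: 0 is up (as at the start), 0.008 fully down. Light friction of about 2.5 N, no spring: it stays wherever it is pushed to, and stops at the bottom. Its soft cap gives about 1 mm for each 3 N on top of this travel.
- yellow_top (a point): Centre of the top face of the yellow key, a round soft cap 24 mm in diameter; 90 mm above the bench when up, 82 mm when the key is fully down and let go; moves with the cap.
- yellow_base: Black fixed collar, 34 mm in diameter and 4 mm high, around the yellow key. Origin: on the key's axis at deck height, 70 mm above the bench.
- red_key (a joint): Travel of the red key, m: 0 is up (as at the start), 0.008 fully down. Light friction of about 2.5 N, no spring: it stays wherever it is pushed to, and stops at the bottom. Its soft cap gives about 1 mm for each 3 N on top of this travel. This key must stay up.
- red_top (a point): Centre of the top face of the red key, a round soft cap 24 mm in diameter; 90 mm above the bench when up, 82 mm when the key is fully down and let go; moves with the cap.
- red_base: Black fixed collar, 34 mm in diameter and 4 mm high, around the red key. Origin: on the key's axis at deck height, 70 mm above the bench.

How it is judged:
By the outcome, as a careful person would: the job done as asked, in the order asked, and still so for the second after the job is handed in, with the robot touching nothing.
It also fails if it takes over 54 s, if anything falls off the work surface, if the arm or the gripper's body presses on something with over 40 N, if the wrist force passes 120 N, or if a joint passes its speed limit or range.

### The arm

A 7-joint arm with a two-finger parallel gripper is mounted at the origin on the work surface. World frame = base frame: x ahead of the robot, y to its left, z up, the work surface at z = 0. Lengths are in m, angles in rad, forces in N, time in s.
With the tool pointing down it reaches from about 0.35 to 0.9 m from the base axis. Payload 19.9 kg.
Tool frame: the origin (TCP) lies midway between the tips of the shut fingers; the grasp point (between the pads) lies 19 mm behind it (robot.pinch_z is the distance from the TCP to the grasp point, in m); z points along the fingers, y is the direction in which the jaws open and shut (so a half turn about z gives the same grasp; the last joint's range is limited). The gripper opens to 85 mm and grips with 20 to 120 N. Pads are 22 mm wide; open, the fingers measure 114 mm over their backs; the gripper's body (76 mm by 85 mm) begins 54 mm behind the grasp point. The pads swing forward as they close: fully open they stand 13 mm farther back than shut.
Start: joints at [-1.232, 0.417, -0.01, 1.614, 0.005, 1.111, -0.053], TCP at [0.232, 0.58, 0.231] pointing down, gripper open.
Joint ranges: [-2.81, 2.81], [-0.39, 2.02], [-1.27, 1.25], [0.06, 2.57], [-1.19, 4.33], [0.19, 2], [-2.82, 2.82]. Speed limits (rad/s): [1.89, 1.89, 2.39, 2.39, 3.01, 3.01, 3.01].

### API

Orientations are given as a 3x3 rotation matrix whose columns are the frame's x, y, z axes.
In Python, from bench import robot, cams gives the robot as it stands.
- The arm moves only by the tool play_rows, never from a script. Its argument "targets" is a list of rows, each a list of 7 numbers: the shift along the world's x, y, z as a fraction of full scale, then the turn, a rotation vector about the world's x, y, z as a fraction of full scale, then the gripper's target within -1 to 1 (fully open at 1, half-way at 0, shut at -1). In form: [[tx, ty, tz, wx, wy, wz, claw], ...]. A call has 1 to 5 rows; each row is the pose to reach, as a shift and turn from the pose commanded when the call began; what a row does not reach only later rows make up. Full scale, the value 1, is 0.2 m for a shift and 90 degrees for a turn. A row lasts 1/8 s, in which the tool goes at most 62.5 mm and 10.7 degrees, less where a joint would pass 70% of its speed; a pose out of reach is approached as far as the arm can. A call with a number of a shift or a turn outside -1 to 1 is refused whole. A call with a gripper value outside its range is refused whole. The fingers move at their own pace and stop on an object; the grip force is fixed at half the most. Time passes only in rows, so rows that repeat a pose let the fingers close. It gives the time, the measured TCP pose, the force and the opening at its end, in the units of the state.
- robot.get_obs(): the state, without advancing time (a new reading comes with each control period).
- cams.read_camera(name): name is "scene" or "top" or "wrist"; returns the picture (400x640x3 uint8, blue, green, red); there is no depth.
- cams.camera_info(name): a dict with "mtx" (3x3 intrinsics, pixels), "k1" (the pictures are not rectified: a ray, as slopes to the right and down, at radius r is drawn at 1 + k1 r^2 times it, then the intrinsics apply), "R" (3x3) and "t" (3): a world point X has camera coordinates R X + t; the wrist camera has in their place "mount" (4x4, takes a point from camera to tool coordinates, whose origin is the TCP and whose axes are the flange's). Camera axes: x right, y down, z forward; pixel columns grow to the right and rows downward; lengths in m; the calibration is good to about 2 mm. A picture is of the moment at which its call begins: read the wrist's pose just before it. camera_info takes no time and is no camera call.
- robot.hand_in(): hands the job in, once; it reports no verdict.
The state is a dict: "t": time; "joints": joint angles; "joint_velocities": joint speeds; "effort": joint torques, N m; "position": TCP position; "orientation": TCP orientation; "wrist_force": force on the tool from outside, world axes, zero at the start; "torque": the same for the moment, N m; "grip_width": finger opening in m.
Only numpy, scipy, OpenCV 4.12 (cv2) and the standard library are available. Lean on these libraries where they do the work, as an engineer would, in place of code of your own. Each camera call takes 0.05 s, during which the arm holds its last target.

## Working session

There is one attempt and no reset: what is moved stays moved. The work goes in short steps, Python scripts to look and compute and a tool call to move; the robot and the scene stay as the last step left them, time stands still between calls to the robot, and variables do not carry over. Pictures are saved under pics/ and viewed, and the job is handed in when it is done.

Besides the shell and the picture viewer there is one more tool, called after ">>>" as name(argument=value, ...) on one line, values as JSON. play_rows: Moves the arm, as the interface text tells. Shift numbers are shares of 0.2 m and turn numbers shares of 90 degrees, none past 1 either way. Its arguments: {"type":"object","properties":{"targets":{"type":"array","items":{"type":"array","items":{"type":"number","minimum":-1,"maximum":1}}}},"required":["targets"]}

```bash
mkdir -p pics
python3 - <<'E'
from bench import robot,cams
import cv2,numpy as np
o=robot.get_obs();print({k:np.round(v,3).tolist() for k,v in o.items()})
for n in("scene","top"):
    cv2.imwrite(f"pics/{n}0.png",cams.read_camera(n))
    print(n,cams.camera_info(n))
print(cams.camera_info("wrist"))
E
```

```text
{'t': 0.0, 'joints': [-1.232, 0.418, -0.01, 1.614, 0.005, 1.111, -0.053], 'joint_velocities': [0.001, 0.002, -0.0, -0.0, 0.002, 0.0, -0.002], 'effort': [0.001, -86.442, 0.68, -43.49, 0.019, 0.007, -0.0], 'position': [0.232, 0.58, 0.231], 'orientation': [[-0.928, 0.372, -0.0], [0.372, 0.928, -0.001], [-0.0, -0.001, -1.0]], 'wrist_force': [-0.216, -0.749, -0.48], 'torque': [-0.046, -0.013, 0.003], 'grip_width': 0.085}
scene {'mtx': array([[431.04031894,   0.        , 314.35420355],
       [  0.        , 431.04031894, 199.4393622 ],
       [  0.        ,   0.        ,   1.        ]]), 'k1': -0.04231626974938892, 'R': array([[-0.78929056,  0.61392125,  0.01100493],
       [ 0.51350699,  0.66980691, -0.53634809],
       [-0.33664666, -0.41768337, -0.84392513]]), 't': array([ 0.45531408, -0.29911227,  1.19823964])}
top {'mtx': array([[367.31574611,   0.        , 320.54727078],
       [  0.        , 367.31574611, 206.69060303],
       [  0.        ,   0.        ,   1.        ]]), 'k1': 0.0003107008406685366, 'R': array([[-0.00116582, -0.99965457, -0.02625624],
       [-0.99694338,  0.00321296, -0.07806131],
       [ 0.0781187 ,  0.02608498, -0.99660275]]), 't': array([0.06228616, 0.62675994, 0.86821871])}
{'mtx': array([[281.89581168,   0.        , 315.95866703],
       [  0.        , 281.89581168, 198.81668949],
       [  0.        ,   0.        ,   1.        ]]), 'k1': 0.011202787371395517, 'mount': array([[-4.39219640e-04, -9.53813693e-01, -3.00398480e-01,
         7.65270845e-02],
       [ 9.99999826e-01, -3.00562561e-04, -5.07788445e-04,
         3.99485408e-04],
       [ 3.94047035e-04, -3.00398651e-01,  9.53813659e-01,
        -1.44304608e-01],
       [ 0.00000000e+00,  0.00000000e+00,  0.00000000e+00,
         1.00000000e+00]])}
```

View pics/scene0.png

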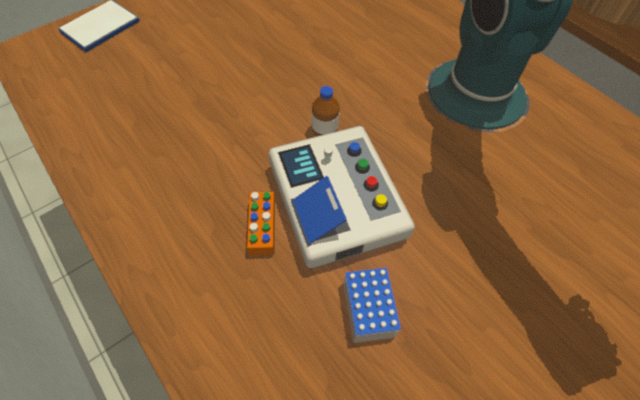

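View pics/top0.png

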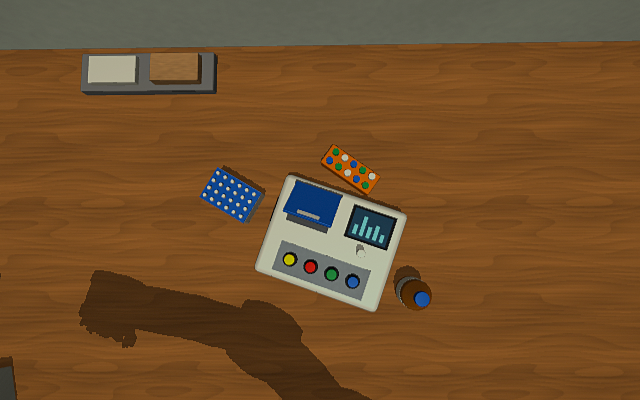

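The scene and top views show yellow, red, green, blue keys from left to right (top view about (289,259), (310,267), (331,274), (352,282)). The lid is open at (312,203) and the vial is at (361,250). I'll enlarge for precision.

Run:
```python
import cv2
a=cv2.imread("pics/top0.png")[165:320,245:415]; b=cv2.imread("pics/scene0.png")[120:270,260:420]
cv2.imwrite("pics/topc.png",cv2.resize(a,None,fx=4,fy=3.8,interpolation=cv2.INTER_CUBIC) if 0 else cv2.resize(a,None,fx=3.8,fy=3.8,interpolation=cv2.INTER_CUBIC))
cv2.imwrite("pics/scenec.png",cv2.resize(b,None,fx=4,fy=4,interpolation=cv2.INTER_CUBIC))
```

```text
(no output)
```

View pics/topc.png

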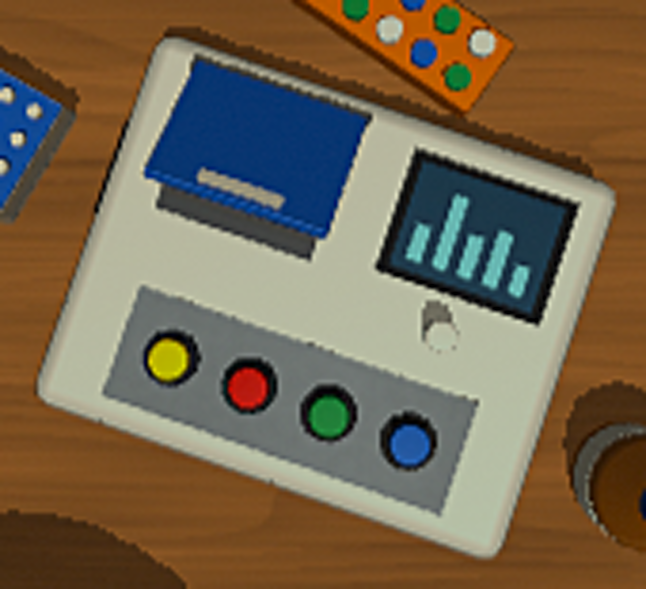

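View pics/scenec.png

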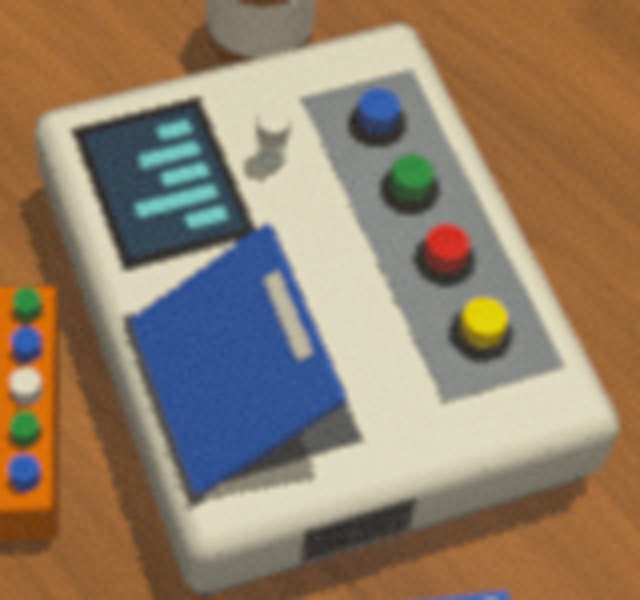

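```bash
cat > h.py <<'E'
import numpy as np,cv2
from scipy.optimize import least_squares
from bench import robot,cams
def proj(X,i):
    c=(np.atleast_2d(X)@i["R"].T+i["t"]); s=c[:,:2]/c[:,2:]
    s=s*(1+i["k1"]*(s**2).sum(1,keepdims=True)); return s*i["mtx"][0,0]+i["mtx"][:2,2]
E
python3 - <<'E'
from h import *
T=cams.camera_info("top");S=cams.camera_info("scene")
tk=np.array([(171,359),(248,387),(329,415),(408,444)])/3.8+[244.6,164.6]
sk=np.array([(485,318),(446,243),(412,173),(379,106)])/4+[259.6,119.6]
tl=np.array([(147,175),(325,233),(193,58),(371,116)])/3.8+[244.6,164.6]
sl=np.array([(346,402),(268,227),(192,500),(128,318)])/4+[259.6,119.6]
ys=[.075,.025,-.025,-.075]
def W(P,p):
    c,s=np.cos(p[2]),np.sin(p[2]);P=np.array(P)
    return np.c_[p[0]+c*P[:,0]-s*P[:,1],p[1]+s*P[:,0]+c*P[:,1],P[:,2]]
K=[(-.067,y,.09) for y in ys]
def lid(a):
    c,s=np.cos(a),np.sin(a);o=[]
    for d,y in((.095,.12),(.095,.01),(0,.12),(0,.01)):
        o.append((.105-d*c+(.008*s),y,.07+d*s+.008*c))
    return o
def r(p,u=(1,1)):
    e=[]
    if u[0]: e+=[proj(W(K,p),T)-tk, proj(W(lid(p[3]),p),T)-tl]
    if u[1]: e+=[proj(W(K,p),S)-sk, proj(W(lid(p[3]),p),S)-sl]
    return np.concatenate(e).ravel()
for u in((1,1),(1,0),(0,1)):
    q=least_squares(r,[.6,0,-.3,.6],args=(u,),loss="soft_l1");p=q.x
    print(u,p.round(4),np.abs(r(p,u)).max(),np.sqrt((r(p,u)**2).mean()))
    print(W(K,p).round(4).tolist())
    if u==(1,1):
        print(r(p,u).reshape(-1,2).round(1).tolist())
        print("axis",np.cos(p[2]),np.sin(p[2]))
        a=p[3];
        for a in(p[3],0): print("push",W([(.105-.055*np.cos(a)+.008*np.sin(a),.065,.07+.055*np.sin(a)+.008*np.cos(a))],p))
E
```

```text
(1, 1) [ 0.5431  0.0378 -0.3319  0.597 ] 1.3040063704270892 0.4912163020902341
[[0.5042, 0.1305, 0.09], [0.4879, 0.0833, 0.09], [0.4716, 0.036, 0.09], [0.4553, -0.0113, 0.09]]
[[-0.9, 0.2], [-0.0, 0.2], [-0.1, 0.2], [0.5, 0.1], [-1.3, -0.5], [0.3, 0.9], [0.9, -0.2], [-0.8, -0.2], [-0.1, -0.2], [0.3, -0.1], [-0.0, -0.2], [-0.2, -0.2], [0.1, 0.1], [0.1, -0.6], [-0.4, -0.1], [-0.8, 0.9]]
axis 0.9454205669671993 -0.32585265313546147
push [[0.62480506 0.07838693 0.10753643]]
push [[0.61155784 0.08295278 0.078     ]]
(1, 0) [ 0.5432  0.0374 -0.3309  0.5996] 1.1643915251759154 0.5606285232710762
[[0.5042, 0.1301, 0.09], [0.488, 0.0829, 0.09], [0.4718, 0.0356, 0.09], [0.4555, -0.0117, 0.09]]
(0, 1) [ 0.543   0.0381 -0.3331  0.5978] 0.9468168242498791 0.3691171193616087
[[0.5042, 0.1309, 0.09], [0.4878, 0.0836, 0.09], [0.4715, 0.0364, 0.09], [0.4551, -0.0109, 0.09]]
```

Both views agree to within 1 mm, and the lid is open by about 0.60 rad. Next I'll close the gripper and fly over above the lid.

>>> play_rows(targets=[[0.63, -0.83, 0, 0, 0, 0, -1], [0.63, -0.83, 0, 0, 0, 0, -1], [0.63, -0.83, 0, 0, 0, 0, -1], [0.63, -0.83, 0, 0, 0, 0, -1], [0.63, -0.83, 0, 0, 0, 0, -1]])

```text
t: 0.72
position: [0.3593, 0.4129, 0.2312]
orientation: [[-0.927, 0.374, 0.0], [0.374, 0.927, -0.0], [-0.0, -0.0, -1.0]]
wrist_force: [-0.8, 0.5, 0.1]
grip_width: 0.0002
```

>>> play_rows(targets=[[0.63, -0.83, 0, 0, 0, 0, -1], [0.63, -0.83, 0, 0, 0, 0, -1], [0.63, -0.83, 0, 0, 0, 0, -1], [0.63, -0.83, 0, 0, 0, 0, -1], [0.63, -0.83, 0, 0, 0, 0, -1]])

```text
t: 1.35
position: [0.4846, 0.248, 0.231]
orientation: [[-0.928, 0.373, -0.0], [0.373, 0.928, -0.0], [0.0, -0.0, -1.0]]
wrist_force: [-0.4, 0.7, 0.6]
grip_width: -0.0
```

>>> play_rows(targets=[[0.63, -0.83, 0, 0, 0, 0, -1], [0.63, -0.83, 0, 0, 0, 0, -1], [0.63, -0.83, 0, 0, 0, 0, -1], [0.63, -0.83, 0, 0, 0, 0, -1], [0.63, -0.83, 0, 0, 0, 0, -1]])

```text
t: 1.98
position: [0.6103, 0.0831, 0.2307]
orientation: [[-0.928, 0.371, -0.001], [0.371, 0.928, -0.0], [0.001, -0.0, -1.0]]
wrist_force: [-0.4, 1.1, -0.5]
grip_width: -0.0001
```

>>> play_rows(targets=[[0, 0, -0.2, 0, 0, 0, -1], [0, 0, -0.4, 0, 0, 0, -1], [0, 0, -0.47, 0, 0, 0, -1], [0, 0, -0.5, 0, 0, 0, -1], [0, 0, -0.5, 0, 0, 0, -1]])

```text
t: 2.6
position: [0.6106, 0.0829, 0.1322]
orientation: [[-0.929, 0.371, 0.001], [0.371, 0.929, 0.0], [-0.001, 0.001, -1.0]]
wrist_force: [-0.2, 0.7, 0.5]
grip_width: 0.0001
```

>>> play_rows(targets=[[0, 0, -0.02, 0, 0, 0, -1], [0, 0, -0.04, 0, 0, 0, -1], [0, 0, -0.06, 0, 0, 0, -1], [0, 0, -0.08, 0, 0, 0, -1], [0, 0, -0.1, 0, 0, 0, -1]])

```text
t: 3.22
position: [0.6103, 0.0822, 0.111]
orientation: [[-0.928, 0.372, 0.0], [0.372, 0.928, -0.0], [-0.0, -0.0, -1.0]]
wrist_force: [-0.4, -0.2, 1.1]
grip_width: -0.0001
```

>>> play_rows(targets=[[0, 0, -0.02, 0, 0, 0, -1], [0, 0, -0.04, 0, 0, 0, -1], [0, 0, -0.06, 0, 0, 0, -1], [0, 0, -0.08, 0, 0, 0, -1], [0, 0, -0.1, 0, 0, 0, -1]])

```text
t: 3.85
position: [0.6103, 0.0822, 0.091]
orientation: [[-0.928, 0.372, -0.0], [0.372, 0.928, -0.0], [-0.0, -0.0, -1.0]]
wrist_force: [-0.6, 0.3, 1.4]
grip_width: 0.0001
```

Run:
```python
from h import *
cv2.imwrite("pics/scene1.png",cams.read_camera("scene")[60:300,220:480].repeat(2,0).repeat(2,1))
```

```text
(no output)
```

View pics/scene1.png

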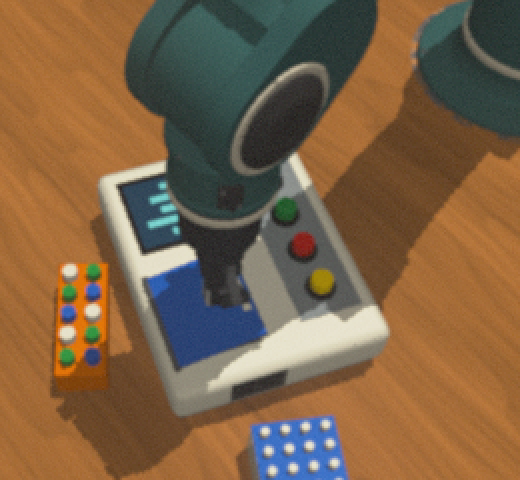

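The picture shows the shut fingertips resting on the lid, which has gone down with them; the free edge is at about (250,310). I'll continue slowly.

>>> play_rows(targets=[[0, 0, -0.015, 0, 0, 0, -1], [0, 0, -0.03, 0, 0, 0, -1], [0, 0, -0.04, 0, 0, 0, -1], [0, 0, -0.05, 0, 0, 0, -1], [0, 0, -0.05, 0, 0, 0, -1]])

```text
t: 4.53
position: [0.6102, 0.0822, 0.0811]
orientation: [[-0.928, 0.372, -0.0], [0.372, 0.928, -0.0], [0.0, -0.0, -1.0]]
wrist_force: [-0.4, 0.6, 0.7]
grip_width: -0.0004
```

>>> play_rows(targets=[[0, 0, -0.005, 0, 0, 0, -1], [0, 0, -0.01, 0, 0, 0, -1], [0, 0, -0.01, 0, 0, 0, -1]])

```text
t: 4.9
position: [0.6102, 0.0822, 0.0792]
orientation: [[-0.928, 0.372, -0.0], [0.372, 0.928, -0.0], [0.0, -0.0, -1.0]]
wrist_force: [-0.1, 0.5, -0.4]
grip_width: -0.0002
```

>>> play_rows(targets=[[0, 0, -0.004, 0, 0, 0, -1], [0, 0, -0.006, 0, 0, 0, -1], [0, 0, -0.006, 0, 0, 0, -1]])

```text
t: 5.28
position: [0.6103, 0.0822, 0.0781]
orientation: [[-0.928, 0.372, -0.0], [0.372, 0.928, -0.0], [-0.0, -0.0, -1.0]]
wrist_force: [-1.6, -0.5, 2.8]
grip_width: -0.0003
```

>>> play_rows(targets=[[0, 0, -0.003, 0, 0, 0, -1], [0, 0, -0.003, 0, 0, 0, -1]])

```text
t: 5.52
position: [0.6103, 0.0823, 0.078]
orientation: [[-0.928, 0.372, 0.0], [0.372, 0.928, 0.0], [-0.0, 0.0, -1.0]]
wrist_force: [-5.2, 0.8, 10.2]
grip_width: -0.0002
```

Force jumped to 10 N at z = 0.078, so the lid is on its stop. Lifting off and going above the blue key.

>>> play_rows(targets=[[0, 0, 0.1, 0, 0, 0, -1], [0, 0, 0.3, 0, 0, 0, -1], [0, 0, 0.45, 0, 0, 0, -1], [0, 0, 0.45, 0, 0, 0, -1]])

```text
t: 6.02
position: [0.6117, 0.0823, 0.1709]
orientation: [[-0.928, 0.372, 0.005], [0.372, 0.928, 0.001], [-0.004, 0.003, -1.0]]
wrist_force: [-1.0, 0.2, -0.4]
grip_width: 0.0001
```

>>> play_rows(targets=[[-0.775, -0.465, 0, 0, 0, 0, -1], [-0.775, -0.465, 0, 0, 0, 0, -1], [-0.775, -0.465, 0, 0, 0, 0, -1], [-0.775, -0.465, 0, 0, 0, 0, -1], [-0.775, -0.465, 0, 0, 0, 0, -1]])

```text
t: 6.65
position: [0.4558, -0.0106, 0.1679]
orientation: [[-0.928, 0.372, 0.001], [0.372, 0.928, 0.0], [-0.001, 0.0, -1.0]]
wrist_force: [0.5, 0.3, -0.6]
grip_width: 0.0003
```

Run:
```python
from h import *
for n,(r0,r1,c0,c1) in dict(scene=(60,300,220,480),top=(150,330,230,430)).items():
    cv2.imwrite(f"pics/{n}2.png",cv2.resize(cams.read_camera(n)[r0:r1,c0:c1],None,fx=3 if n=="top" else 2.4,fy=3 if n=="top" else 2.4,interpolation=cv2.INTER_CUBIC))
```

```text
(no output)
```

View pics/scene2.png

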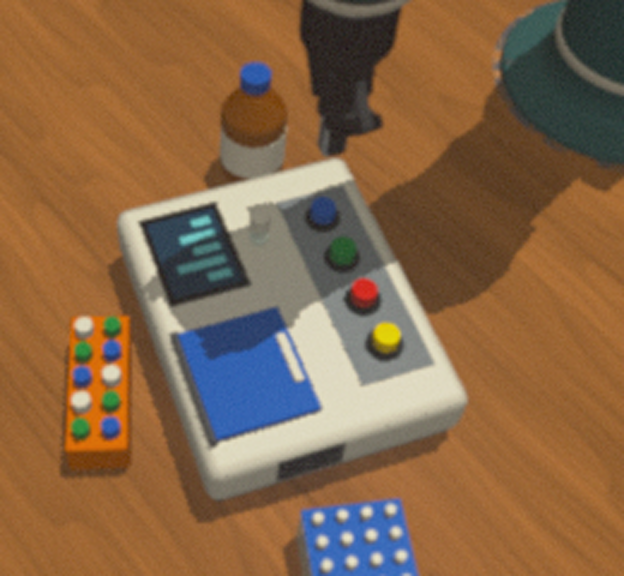

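View pics/top2.png

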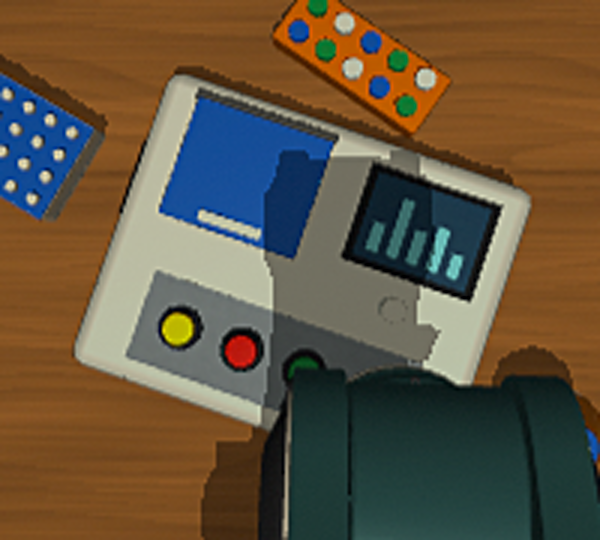

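The lid lies flat and shut in both views (top view outline about (160–335, 90–258)), and the vial is still standing at (393,309). Now the blue key.

>>> play_rows(targets=[[0, 0, -0.15, 0, 0, 0, -1], [0, 0, -0.28, 0, 0, 0, -1], [0, 0, -0.33, 0, 0, 0, -1], [0, 0, -0.35, 0, 0, 0, -1], [0, 0, -0.35, 0, 0, 0, -1]])

```text
t: 7.38
position: [0.4557, -0.0107, 0.0978]
orientation: [[-0.928, 0.372, 0.0], [0.372, 0.928, -0.0], [-0.0, 0.0, -1.0]]
wrist_force: [0.3, -0.1, -0.6]
grip_width: -0.0001
```

>>> play_rows(targets=[[0, 0, -0.015, 0, 0, 0, -1], [0, 0, -0.03, 0, 0, 0, -1], [0, 0, -0.045, 0, 0, 0, -1], [0, 0, -0.06, 0, 0, 0, -1], [0, 0, -0.06, 0, 0, 0, -1]])

```text
t: 8.0
position: [0.4554, -0.0108, 0.0853]
orientation: [[-0.928, 0.372, 0.0], [0.372, 0.928, -0.0], [-0.0, -0.0, -1.0]]
wrist_force: [-0.0, 1.1, 2.1]
grip_width: 0.0001
```

>>> play_rows(targets=[[0, 0, -0.01, 0, 0, 0, -1], [0, 0, -0.02, 0, 0, 0, -1], [0, 0, -0.025, 0, 0, 0, -1], [0, 0, -0.025, 0, 0, 0, -1]])

```text
t: 8.5
position: [0.4554, -0.0108, 0.0805]
orientation: [[-0.928, 0.372, 0.0], [0.372, 0.928, -0.0], [-0.0, 0.0, -1.0]]
wrist_force: [-1.0, 0.1, 4.0]
grip_width: 0.0001
```

>>> play_rows(targets=[[0, 0, -0.005, 0, 0, 0, -1], [0, 0, -0.005, 0, 0, 0, -1]])

```text
t: 8.75
position: [0.4554, -0.0108, 0.0796]
orientation: [[-0.928, 0.372, 0.0], [0.372, 0.928, -0.0], [-0.0, 0.0, -1.0]]
wrist_force: [-0.8, 0.7, 7.2]
grip_width: -0.0002
```

Force rose to 7.2 N along the cap's stiffness, so the blue key is on its stop. Next is green.

>>> play_rows(targets=[[0, 0, 0.07, 0, 0, 0, -1], [0, 0, 0.17, 0, 0, 0, -1], [0.081, 0.234, 0.17, 0, 0, 0, -1], [0.081, 0.234, 0.17, 0, 0, 0, -1], [0.081, 0.234, 0.17, 0, 0, 0, -1]])

```text
t: 9.38
position: [0.4712, 0.0357, 0.1137]
orientation: [[-0.928, 0.372, -0.0], [0.372, 0.928, -0.0], [0.0, -0.0, -1.0]]
wrist_force: [1.1, 0.1, 0.5]
grip_width: 0.0001
```

>>> play_rows(targets=[[0, 0, -0.04, 0, 0, 0, -1], [0, 0, -0.07, 0, 0, 0, -1], [0, 0, -0.085, 0, 0, 0, -1], [0, 0, -0.1, 0, 0, 0, -1], [0, 0, -0.115, 0, 0, 0, -1]])

```text
t: 10.0
position: [0.4715, 0.036, 0.0903]
orientation: [[-0.928, 0.372, 0.0], [0.372, 0.928, -0.0], [-0.0, -0.0, -1.0]]
wrist_force: [-0.1, -0.2, 0.6]
grip_width: -0.0004
```

>>> play_rows(targets=[[0, 0, -0.015, 0, 0, 0, -1], [0, 0, -0.03, 0, 0, 0, -1], [0, 0, -0.045, 0, 0, 0, -1], [0, 0, -0.05, 0, 0, 0, -1], [0, 0, -0.05, 0, 0, 0, -1]])

```text
t: 10.62
position: [0.4715, 0.036, 0.0805]
orientation: [[-0.928, 0.372, 0.0], [0.372, 0.928, -0.0], [-0.0, -0.0, -1.0]]
wrist_force: [-0.6, -1.0, 4.5]
grip_width: -0.0003
```

>>> play_rows(targets=[[0, 0, -0.005, 0, 0, 0, -1], [0, 0, -0.005, 0, 0, 0, -1]])

```text
t: 10.88
position: [0.4716, 0.036, 0.0796]
orientation: [[-0.928, 0.372, 0.0], [0.372, 0.928, -0.0], [-0.0, 0.0, -1.0]]
wrist_force: [-1.2, -0.7, 6.7]
grip_width: -0.0001
```

Green is on its stop. Yellow next, passing high over red.

>>> play_rows(targets=[[0, 0, 0.1, 0, 0, 0, -1], [0, 0, 0.35, 0, 0, 0, -1], [0, 0, 0.35, 0, 0, 0, -1]])

```text
t: 11.25
position: [0.473, 0.0363, 0.1523]
orientation: [[-0.928, 0.372, 0.005], [0.372, 0.928, 0.001], [-0.004, 0.003, -1.0]]
wrist_force: [1.0, 0.3, 1.0]
grip_width: -0.0001
```

>>> play_rows(targets=[[0.163, 0.472, 0, 0, 0, 0, -1], [0.163, 0.472, 0, 0, 0, 0, -1], [0.163, 0.472, 0, 0, 0, 0, -1], [0.163, 0.472, -0.15, 0, 0, 0, -1], [0.163, 0.472, -0.18, 0, 0, 0, -1]])

```text
t: 11.88
position: [0.5028, 0.1294, 0.1118]
orientation: [[-0.928, 0.372, -0.003], [0.372, 0.928, -0.001], [0.002, -0.002, -1.0]]
wrist_force: [0.9, 0.1, 0.7]
grip_width: -0.0001
```

>>> play_rows(targets=[[0, 0, -0.04, 0, 0, 0, -1], [0, 0, -0.07, 0, 0, 0, -1], [0, 0, -0.085, 0, 0, 0, -1], [0, 0, -0.1, 0, 0, 0, -1], [0, 0, -0.115, 0, 0, 0, -1]])

```text
t: 12.5
position: [0.5042, 0.1305, 0.0905]
orientation: [[-0.928, 0.372, 0.0], [0.372, 0.928, 0.0], [-0.0, 0.0, -1.0]]
wrist_force: [-0.4, -0.1, 0.1]
grip_width: 0.0002
```

>>> play_rows(targets=[[0, 0, -0.015, 0, 0, 0, -1], [0, 0, -0.03, 0, 0, 0, -1], [0, 0, -0.045, 0, 0, 0, -1], [0, 0, -0.05, 0, 0, 0, -1], [0, 0, -0.05, 0, 0, 0, -1]])

```text
t: 13.12
position: [0.5042, 0.1305, 0.0806]
orientation: [[-0.928, 0.372, 0.0], [0.372, 0.928, 0.0], [-0.0, 0.0, -1.0]]
wrist_force: [0.0, -0.8, 5.0]
grip_width: 0.0001
```

>>> play_rows(targets=[[0, 0, -0.005, 0, 0, 0, -1], [0, 0, -0.005, 0, 0, 0, -1]])

```text
t: 13.38
position: [0.5042, 0.1304, 0.0797]
orientation: [[-0.928, 0.372, 0.0], [0.372, 0.928, 0.0], [-0.0, 0.0, -1.0]]
wrist_force: [-1.0, -0.7, 7.4]
grip_width: 0.0001
```

Yellow is on its stop. I'll retract clear, back towards the start pose, and check.

>>> play_rows(targets=[[0, 0, 0.1, 0, 0, 0, -1], [0, 0, 0.4, 0, 0, 0, -1], [0, 0, 0.75, 0, 0, 0, -1], [0, 0, 0.75, 0, 0, 0, -1], [0, 0, 0.75, 0, 0, 0, -1]])

```text
t: 14.0
position: [0.5039, 0.1305, 0.2294]
orientation: [[-0.928, 0.371, 0.0], [0.371, 0.928, 0.0], [-0.0, 0.0, -1.0]]
wrist_force: [0.8, 0.7, -0.8]
grip_width: -0.0
```

>>> play_rows(targets=[[-0.6, 0.9, 0, 0, 0, 0, -1], [-0.6, 0.9, 0, 0, 0, 0, -1], [-0.6, 0.9, 0, 0, 0, 0, -1], [-0.6, 0.9, 0, 0, 0, 0, -1], [-0.6, 0.9, 0, 0, 0, 0, -1]])

```text
t: 14.62
position: [0.3821, 0.3117, 0.2277]
orientation: [[-0.93, 0.368, -0.002], [0.368, 0.93, -0.002], [0.002, -0.003, -1.0]]
wrist_force: [0.4, -0.6, -0.1]
grip_width: -0.0002
```

>>> play_rows(targets=[[-0.5, 0.8, 0, 0, 0, 0, -1], [-0.5, 0.8, 0, 0, 0, 0, -1], [-0.5, 0.8, 0, 0, 0, 0, -1], [-0.5, 0.8, 0, 0, 0, 0, -1], [-0.5, 0.8, 0, 0, 0, 0, -1]])

```text
t: 15.25
position: [0.2848, 0.4693, 0.2282]
orientation: [[-0.928, 0.372, -0.001], [0.372, 0.928, -0.002], [-0.0, -0.002, -1.0]]
wrist_force: [0.5, 0.1, 0.5]
grip_width: 0.0003
```

Run:
```python
from h import *
for n,(r0,r1,c0,c1) in dict(scene=(120,270,260,420),top=(165,320,245,415)).items():
    im=cams.read_camera(n); cv2.imwrite(f"pics/{n}3f.png",im)
    cv2.imwrite(f"pics/{n}3.png",cv2.resize(im[r0:r1,c0:c1],None,fx=4 if n=="scene" else 3.8,fy=4 if n=="scene" else 3.8,interpolation=cv2.INTER_CUBIC))
print(robot.get_obs()["t"])
```

```text
15.35
```

View pics/scene3.png

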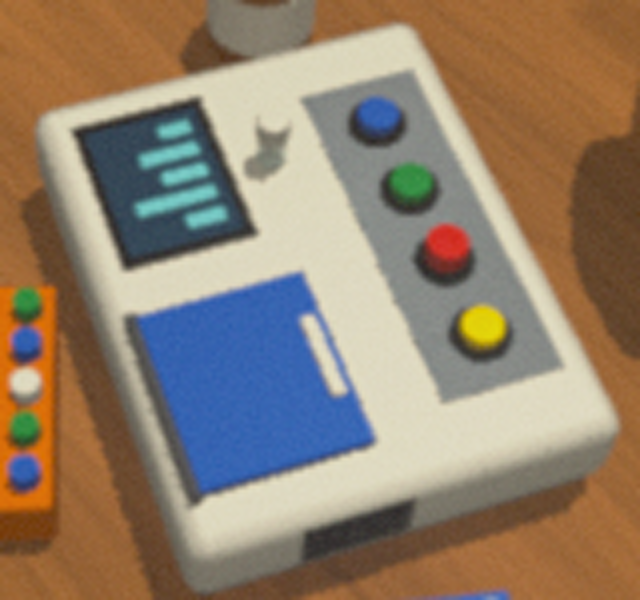

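View pics/top3.png

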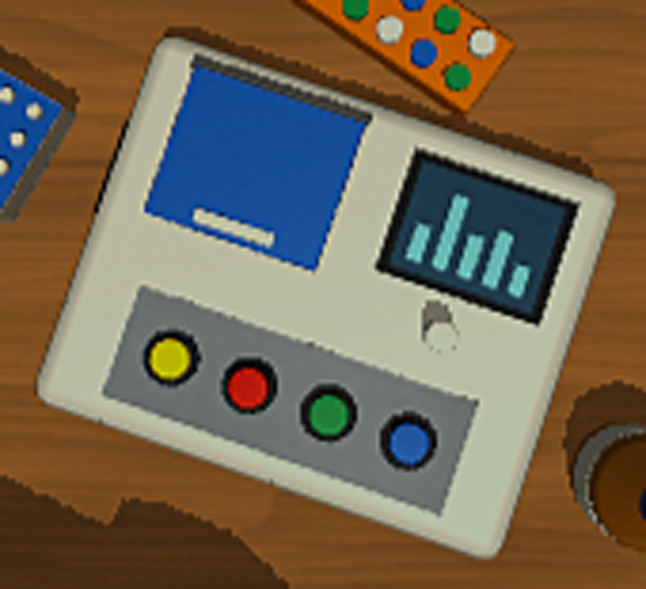

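View pics/top3f.png

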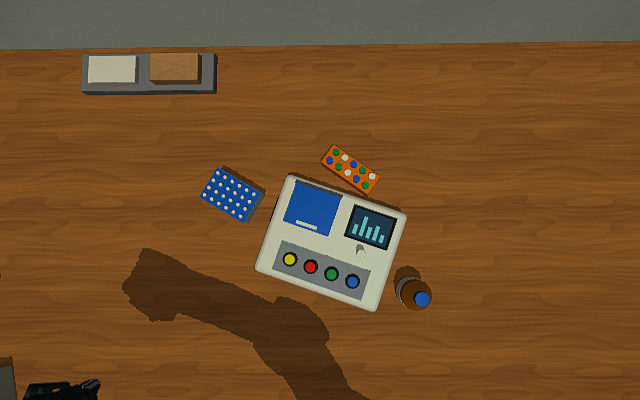

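The lid is flat. In the scene crop the blue, green and yellow caps sit low, at (378,117), (411,184) and (482,327), against (379,106), (412,173) and (485,318) at the start. Red is unchanged at (446,243). The vial, tip box, bottle and rack appear where they were, and the arm is clear.

```bash
python3 -c "
from bench import robot
print(robot.hand_in())"
```

```text
the job is handed in; nothing more can be done
None
```

I shut the sample lid, pressed the blue, green and yellow keys fully down in that order, and handed the job in at about 15 s. No verdict was reported.

- **Lid:** With closed fingertips I pushed it down until it met its stop at z = 0.078 m with about 10 N. It lies flat in both the scene and top views.
- **Keys:** Blue, green and yellow each went down until the force rose to about 7 N at z ≈ 0.0796 m, at about the slope expected of the soft cap against its stop. In the last scene picture all three caps sit lower than at the start.
- **Left alone:** The red key is still up. The vial, tip box, bottle and tube rack look unmoved by eye in the before and after pictures. The arm is clear of everything.

None of the checks failed or disagreed.

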